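# Change which chest is on show

## Task

Change over the display on the market stall: tip the open lid of the narrow chest shut, and flip the shut lid of the wide chest up and back past upright, so that it leans open by itself; either may come first. Just push the lids gently with the fingertips: pick up nothing, do not squeeze or force the lids, leave both chests standing about where they are, and do not disturb the other goods.

Things in the scene. Friction and masses are not known exactly. Their poses are not given: they have to be found in the camera images.
- chest_wide: the wide wooden chest, about 2.2 kg, standing loose on the table: 120 mm deep (its x), 180 mm wide (its y), 90 mm high without the lid. Origin: centre of its underside; its x axis points from the front to the hinge side, away from the robot give or take 20 degrees; z is up. Front wall outside at x = -60 mm.
- lid_wide (a joint): angle of the wide chest's lid (rad): 0 shut, 1.57 upright, 1.95 leaning back on its stop. It starts shut. The hinge is only lightly damped, with no spring: from below about 1.4 rad the lid falls shut by itself, from above about 1.7 rad it falls back on its stop and stays.
- wide_lip (a point): middle of the lower front edge of the wide chest's lid (moves with the lid; 138 mm from the hinge line; x axis along the lid from this edge to the hinge, z out of the lid's upper face). The lid (0.25 kg) is a 12 mm board with a 3 mm raised panel on its upper face, 186 mm wide; shut, it overhangs the front wall by 18 mm
- wide_hinge (a point): middle of the wide chest's hinge line, which runs along the chest's y at the top of its far wall, 90 mm above its underside (fixed to the chest, same axes)
- chest_narrow: the narrow wooden chest, about 2.2 kg, standing loose on the table: 110 mm deep (its x), 120 mm wide (its y), 105 mm high without the lid. Origin: centre of its underside; its x axis points from the front to the hinge side, away from the robot give or take 20 degrees; z is up. Front wall outside at x = -55 mm.
- lid_narrow (a joint): angle of the narrow chest's lid (rad): 0 shut, 1.57 upright, 1.95 leaning back on its stop. It starts open, leaning back. The hinge is only lightly damped, with no spring: from below about 1.4 rad the lid falls shut by itself, from above about 1.7 rad it falls back on its stop and stays.
- narrow_lip (a point): middle of the lower front edge of the narrow chest's lid (moves with the lid; 128 mm from the hinge line; x axis along the lid from this edge to the hinge, z out of the lid's upper face). The lid (0.25 kg) is a 12 mm board with a 3 mm raised panel on its upper face, 126 mm wide; shut, it overhangs the front wall by 18 mm
- narrow_hinge (a point): middle of the narrow chest's hinge line, which runs along the chest's y at the top of its far wall, 105 mm above its underside (fixed to the chest, same axes)
- figurine: small brass figurine like a chess pawn, 34 mm across the foot, 72 mm tall, loose; origin: centre of its underside; a bystander
- deck: cardboard card-deck box lying flat, 64 x 92 x 20 mm, loose; origin: centre of its underside; a bystander
- flask: green glass bottle, 52 mm across, 150 mm tall, loose; origin: centre of its underside; a bystander
- tin: green painted can, 66 mm across, 115 mm tall, loose; origin: centre of its underside; a bystander
- bowl: terracotta bowl, 100 mm across, 45 mm tall, loose; origin: centre of its underside; a bystander
- mug: blue mug, 76 mm across, 90 mm tall, loose; origin: centre of its underside; a bystander
- booklet: pale booklet lying flat, 110 x 160 x 12 mm, loose; origin: centre of its underside; a bystander

How it is judged (in metres and radians):
At the end, for the whole second after the job is handed in: The wide chest's lid leans open by itself (joint above 1.8 rad), the narrow chest's lid is shut (below 0.06 rad), both at rest (under 0.2 rad/s), and both chests stand level (within 0.06 rad), at rest and within 40 mm of where they began (value of joint lid_wide above 1.8 rad and value of joint lid_narrow below 0.06 rad and velocity of joint lid_wide between -0.2 and 0.2 rad/s and velocity of joint lid_narrow between -0.2 and 0.2 rad/s and distance of each of chest_wide, chest_narrow from where it was at the start of the episode below 0.04 m and angle between each of chest_wide, chest_narrow's own z axis and vertical below 0.06 rad and linear speed of each of chest_wide, chest_narrow below 0.02 m/s); the robot touches nothing.
It fails at once if a chest is shoved more than 40 mm, or lifted or tilted (its origin more than 10 mm up, or tilted over 0.2 rad) (distance of any of chest_wide, chest_narrow from where it was at the start of the episode above 0.04 m or height (world z) of any of chest_wide, chest_narrow above 0.01 m or angle between any of chest_wide, chest_narrow's own z axis and vertical above 0.2 rad).
It fails at once if a chest or its lid is squeezed or forced (over 30 N from the fingers) (contact force between the fingers and chest_wide above 30 N or contact force between the fingers and chest_narrow above 30 N).
It fails at once if another piece of the goods is moved more than 30 mm or tipped over (distance of any of figurine, deck, flask, tin, bowl, mug, booklet from where it was at the start of the episode above 0.03 m or angle between any of figurine, deck, flask, tin, bowl, mug, booklet's own z axis and vertical above 0.5 rad).
It also fails if it takes over 61 s, if anything falls off the work surface, if the arm or the gripper's body presses on something with over 40 N, if the wrist force passes 120 N, or if a joint passes its speed limit or range.

## Robot

A 6-joint arm with a two-finger parallel gripper is mounted at the origin on the work surface. World frame = base frame: x ahead of the robot, y to its left, z up, the work surface at z = 0. Lengths are in m, angles in degrees, forces in N, time in s.
With the tool pointing down it reaches from about 0.4 to 0.825 m from the base axis. Payload 7 kg.
Tool frame: the origin (TCP) lies at the centre of the arm's flange, where the gripper is bolted on; the fingertips stand 178 mm ahead of it and the grasp point (between the pads) lies ahead of it (ctrl.grip_depth is the z of the grasp point in the tool frame, in m); z points along the fingers, x is the direction in which the jaws open and shut, and the axes are right-handed (so a half turn about z gives the same grasp; the last joint's range is limited). The gripper opens to 88 mm and grips with 3 to 60 N. Pads are 19 mm wide; open, the fingers measure 130 mm over their backs; the gripper's body (78 mm by 193 mm) begins 47 mm behind the grasp point.
Start: joints at [-51.446, 20.546, 0.682, 0, -70.136, -16.507], TCP at [0.253, -0.626, 0.405] pointing down, gripper open.
Joint ranges: [-176.03, 176.03], [-82.01, 121.73], [-58.28, 71.71], [-173.87, 95.51], [-174.79, -0.11], [-173.66, 173.66]. Speed limits (degrees/s): [136.94, 136.94, 172.46, 180, 180, 180].

## Interface

Orientations are given as [roll, pitch, yaw] about the fixed x, y, z axes, in that order (R = Rz(yaw) Ry(pitch) Rx(roll)).
In Python, from plant import ctrl gives the robot as it stands.
- The arm moves only by the tool carry_out, never from a script. Its arguments are lists of equal length, an entry for each row: "linear": the shift along the tool's x, y, z in cm, a list of three; "twist": the turn about the tool's z in degrees. In form: {"linear": [[tx, ty, tz], ...], "twist": [twist, ...]}. A call has 1 to 12 rows; each row is the pose to reach, as a shift and turn from the pose measured when the call began, along the tool's axes at that moment; what a row does not reach only later rows make up. A row lasts 1/12 s, in which the tool goes at most 41.7 mm and 7.16 degrees, less where a joint would pass 70% of its speed; a pose out of reach is approached as far as the arm can. A call with a gripper value outside its range is refused whole. "fingers" is the gripper's target within -1 to 1 (fully open at 1, half-way at 0, shut at -1), set as the call begins (left out, the last holds). The fingers move at their own pace and stop on an object; the grip force is fixed at half the most. Time passes only in rows, so rows that repeat a pose let the fingers close. It gives the time, the measured TCP pose, the force and the opening at its end, in the units of the state.
- ctrl.get_obs(): the state, without advancing time (a new reading comes with each control period).
- ctrl.snapshot(name): name is "scene" or "top" or "wrist"; returns the picture (384x512x3 uint8, blue, green, red); there is no depth.
- ctrl.camera_params(name): a dict with "fovy" (degrees; the focal length in pixels is half the picture's height over the tangent of half this angle, whatever the lens; pixels are square), "cx", "cy" (the principal point, pixels), "eye" and "rotation" of the camera in the world; the wrist camera has in their place "T_tool_cam" (4x4, takes a point from camera to tool coordinates, whose origin is the TCP and whose axes are the tool frame's). Camera axes: x right, y down, z forward; pixel columns grow to the right and rows downward; lengths in m; the calibration is good to about 2 mm. The wrist camera is an equidistant fisheye: a pixel r from the principal point sees the ray r / f radians off the axis. A picture is of the moment at which its call begins: read the wrist's pose just before it. camera_params takes no time and is no camera call.
- ctrl.close_job(): hands the job in, once; it reports no verdict.
The state is a dict: "clock": time; "joint_pos": joint angles; "qvel": joint speeds; "tau": joint torques, N m; "tool_pos": TCP position; "orientation": TCP orientation; "force": force on the tool from outside, world axes, zero at the start; "moment": the same for the moment, N m; "opening": finger opening in m.
Only numpy, scipy, OpenCV 4.12 (cv2) and the standard library are available. Lean on these libraries where they do the work, as an engineer would, in place of code of your own. Each camera call takes 0.05 s, during which the arm holds its last target.

## Working session

There is one attempt and no reset: what is moved stays moved. The work goes in short steps, Python scripts to look and compute and a tool call to move; the robot and the scene stay as the last step left them, time stands still between calls to the robot, and variables do not carry over. Pictures are saved under pics/ and viewed, and the job is handed in when it is done.

Besides the shell and the picture viewer there is one more tool, called in YAML: its name, and indented under it one key for each argument. carry_out: Moves the arm, as the interface text tells. Its arguments: {"type":"object","properties":{"linear":{"type":"array","items":{"type":"array","items":{"type":"number"}}},"twist":{"type":"array","items":{"type":"number"}},"fingers":{"type":"number"}},"required":["linear","twist"]}

```bash
ls; mkdir -p pics
python3 - <<'E'
from plant import ctrl
import cv2
for n in ("scene","top","wrist"):
    print(n,ctrl.camera_params(n))
    cv2.imwrite(f"pics/{n}0.png",ctrl.snapshot(n))
print(ctrl.get_obs(),ctrl.grip_depth)
E
```

```text
pics
scene {'fovy': 45.85912298874057, 'cx': 265.5960043837303, 'cy': 202.90209681422462, 'eye': array([1.20347206, 0.82065295, 0.94537339]), 'rotation': array([-129.90292424,    1.23940039,  141.37350754])}
top {'fovy': 50.257639656372916, 'cx': 261.5271385468316, 'cy': 193.4971749965536, 'eye': array([0.39797653, 0.00335506, 1.31857962]), 'rotation': array([-171.59709772,    0.41890982,  -91.40587326])}
wrist {'fovy': 65.70646984690485, 'cx': 257.6310178847896, 'cy': 189.31241004883947, 'T_tool_cam': array([[ 9.99999592e-01,  7.69261306e-04,  4.73521689e-04,
        -1.57808983e-03],
       [-8.69188519e-04,  9.62150303e-01,  2.72517961e-01,
        -7.39730801e-02],
       [-2.45961514e-04, -2.72518262e-01,  9.62150579e-01,
         1.92849633e-02],
       [ 0.00000000e+00,  0.00000000e+00,  0.00000000e+00,
         1.00000000e+00]])}
{'clock': 0.15, 'joint_pos': array([-5.14448167e+01,  2.05844574e+01,  6.45052731e-01, -1.43909309e-02,
       -7.01365914e+01, -1.65083233e+01]), 'qvel': array([-0.05152363, -0.09720225,  0.08054831,  0.06901218,  0.00824617,
        0.05673459]), 'tau': array([-1.69933592e-03, -5.83275104e+01,  2.93288004e+01,  7.00126782e+00,
        8.70722404e-03, -1.15498287e-04]), 'tool_pos': array([ 0.2533287 , -0.62550593,  0.40390499]), 'orientation': array([-1.79991376e+02, -7.67080624e-02,  1.12041956e+02]), 'force': array([ 0.34474211, -0.47635598,  0.14483176]), 'moment': array([-0.0134413 ,  0.01757061,  0.00300485]), 'opening': 0.08740625818976057} 0.1593
```

View pics/scene0.png

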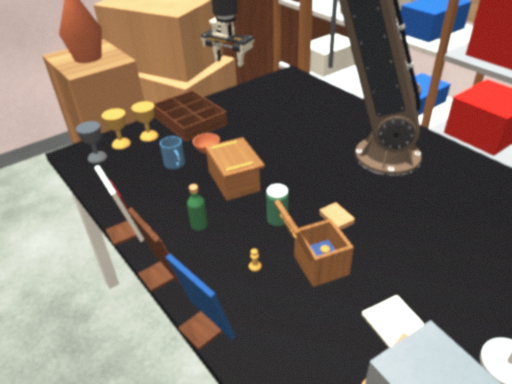

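View pics/top0.png

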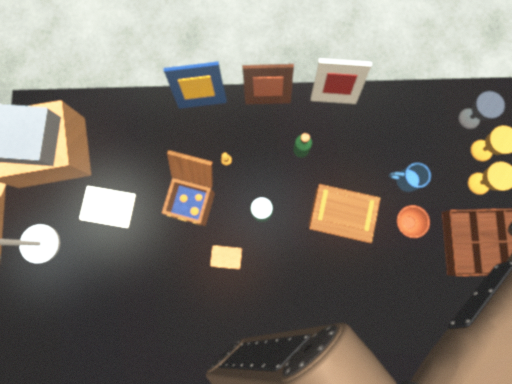

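View pics/wrist0.png

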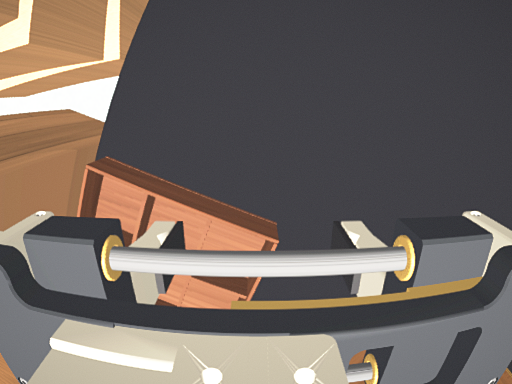

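Run:
```python
import cv2
def crop(n,x0,y0,x1,y1,s,o):
    im=cv2.imread(f"pics/{n}0.png")[y0:y1,x0:x1]
    im=cv2.resize(im,None,fx=s,fy=s,interpolation=cv2.INTER_CUBIC)
    for x in range((x0+9)//10*10,x1,10):
        cv2.line(im,((x-x0)*s,0),((x-x0)*s,4 if x%50 else 12),(0,255,255),1)
        if x%20==0: cv2.putText(im,str(x),((x-x0)*s-10,22),0,.35,(0,255,255),1)
    for y in range((y0+9)//10*10,y1,10):
        cv2.line(im,(0,(y-y0)*s),(4,(y-y0)*s),(0,255,255),1)
        if y%20==0: cv2.putText(im,str(y),(8,(y-y0)*s+4),0,.35,(0,255,255),1)
    cv2.imwrite(f"pics/{o}.png",im)
crop("top",150,130,280,230,6,"tn")
crop("top",280,130,440,250,5,"tw")
crop("scene",240,180,370,290,5,"sn")
crop("scene",150,90,290,240,4,"sw")
```

```text
(no output)
```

View pics/tn.png

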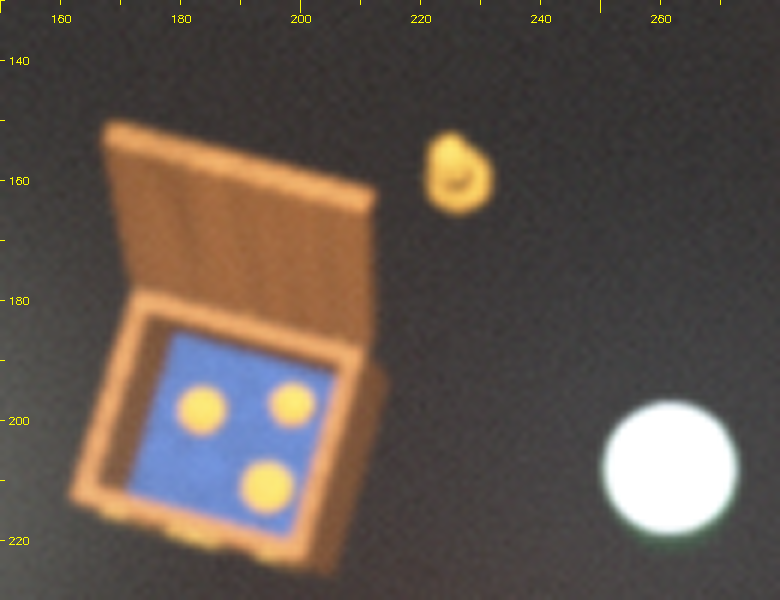

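View pics/tw.png

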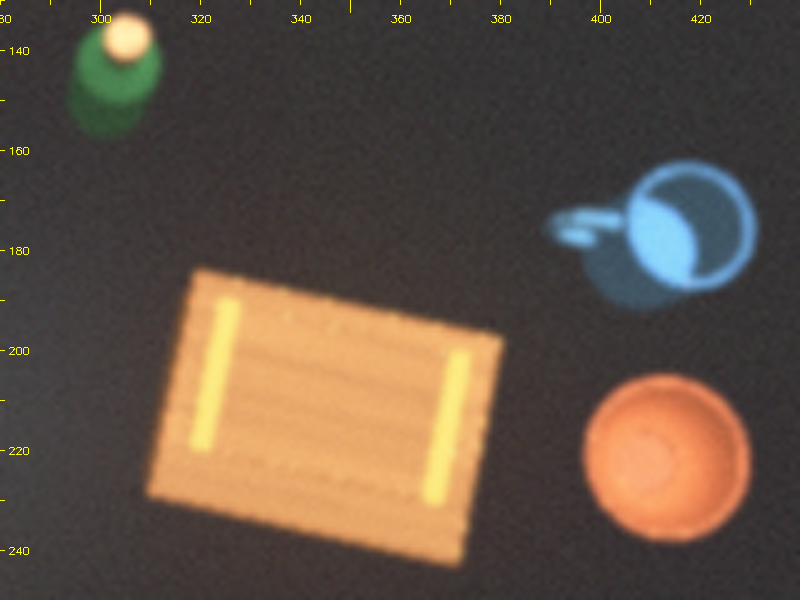

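View pics/sn.png

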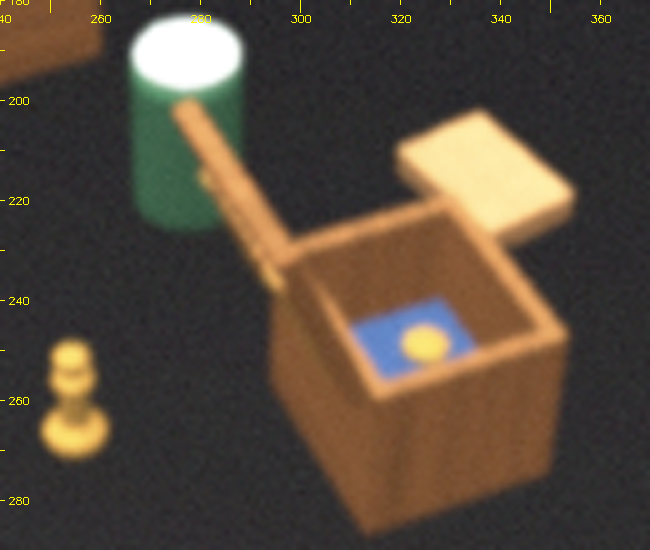

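View pics/sw.png

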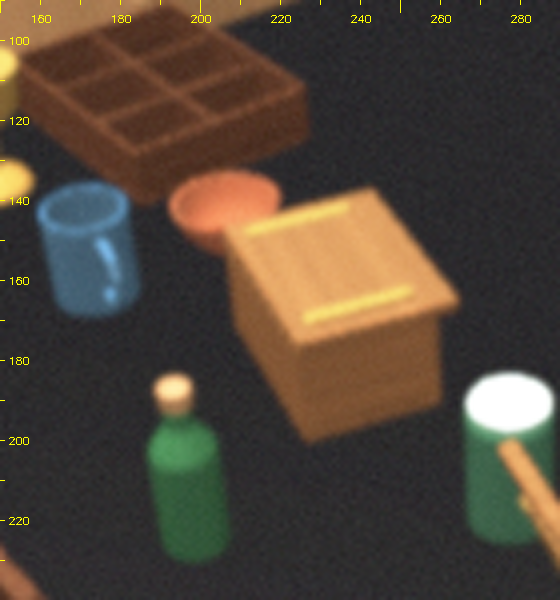

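```bash
cat > h.py <<'E'
import numpy as np
from plant import ctrl
from scipy.spatial.transform import Rotation as R
P={n:ctrl.camera_params(n) for n in("scene","top")}
def ray(n,u,v):
    p=P[n];f=192/np.tan(np.radians(p["fovy"]/2))
    d=R.from_euler("xyz",p["rotation"],degrees=True).as_matrix()@np.array([(u-p["cx"])/f,(v-p["cy"])/f,1])
    return p["eye"],d/np.linalg.norm(d)
def atz(n,u,v,z):
    e,d=ray(n,u,v);return e+d*(z-e[2])/d[2]
def tri(a,b):
    (e1,d1),(e2,d2)=ray("top",*a),ray("scene",*b)
    t=np.linalg.lstsq(np.c_[d1,-d2],e2-e1,rcond=None)[0]
    p,q=e1+t[0]*d1,e2+t[1]*d2
    return (p+q)/2,np.linalg.norm(p-q)
E
python3 - <<'E'
from h import *
np.set_printoptions(precision=4,suppress=True)
pr={"wFL":((319,184),(225,175)),"wFR":((380,197.5),(207,147)),"wNR":((372,243),(243,137.5)),"wNL":((309.5,229),(264,165)),
"nFL":((172,179),(315,259)),"nNL":((162,213),(353,246)),"nNR":((200.5,224),(330,221)),"lidL":((168,151),(297.5,231)),"lidR":((212.5,162),(276,200.5)),
"fig":((225,155),(254,250)),"tin":((261.5,208),(277,190)),"flask":((305,137),(193,187))}
for k,(a,b) in pr.items(): print(k,*tri(a,b))
w=[atz("top",*pr[k][0],.1025) for k in("wFL","wFR","wNR","wNL")]
n=[atz("top",*p,.105) for p in((172,179),(211,188),(200.5,224),(162,213))]
for q in(w,n):
    q=np.array(q);print(q[:,:2]);print(np.linalg.norm(q-np.roll(q,-1,0),axis=1),q.mean(0))
    f=(q[0]+q[1]-q[2]-q[3])/2; s=(q[1]+q[2]-q[0]-q[3])/2
    print("yaw",np.degrees(np.arctan2(f[1],f[0])),np.degrees(np.arctan2(s[1],s[0]))+90)
print(atz("top",226,160,0),"deck",atz("top",227,257,.02),"mug",atz("top",418,175,.09),"bowl",atz("top",414,222,.045),"book",atz("top",108,207,.01))
print(np.hypot(*np.array(w)[:,:2].T),np.hypot(*np.array(n)[:,:2].T))
E
```

```text
wFL [ 0.6018 -0.1655  0.104 ] 0.0004740540070810634
wFR [ 0.5551 -0.3454  0.1   ] 0.0046949260216773234
wNR [ 0.422  -0.3147  0.0982] 0.0005470980025548657
wNL [ 0.4693 -0.1332  0.0987] 0.0032745106297243057
nFL [0.6301 0.2757 0.1039] 0.0038233082045161008
nNL [0.5264 0.3054 0.106 ] 0.0007463020209887116
nNR [0.4927 0.1915 0.094 ] 0.0037709789022145447
lidL [0.6841 0.2622 0.2237] 0.0014585606511041153
lidR [0.6498 0.1412 0.2202] 0.003952789889015595
fig [0.7083 0.1199 0.0647] 0.0006122095445922083
tin [0.5333 0.0084 0.114 ] 0.0016034556194627178
flask [ 0.7365 -0.1249  0.148 ] 0.0010345511144894384
[[ 0.6022 -0.1658]
 [ 0.5566 -0.3463]
 [ 0.4221 -0.3138]
 [ 0.4679 -0.1316]]
[0.1861 0.1383 0.1878 0.1387] [ 0.5122 -0.2394  0.1025]
yaw -13.937648539686748 -14.142055933422867
[[0.6285 0.2768]
 [0.598  0.1592]
 [0.4906 0.1911]
 [0.5263 0.3059]]
[0.1215 0.1121 0.1202 0.1063] [0.5608 0.2333 0.105 ]
yaw -16.20956633993392 -15.906478765059063
[0.7076 0.1226 0.    ] deck [0.3914 0.1214 0.02  ] mug [ 0.6244 -0.4699  0.09  ] bowl [ 0.4847 -0.463   0.045 ] book [0.5601 0.5042 0.01  ]
[0.6247 0.6555 0.526  0.486 ] [0.6868 0.6188 0.5265 0.6087]
```

carry_out:
  linear:
    - [1.5,1.2,0]
    - [4.5,3.6,0]
    - [7.5,6,0]
    - [11,8.5,0]
    - [14.5,11,0]
    - [18,14,0]
    - [21.5,17,0]
    - [25,20,0]
    - [28.5,22.5,0]
    - [31.5,25,0]
    - [33.5,26.6,0]
    - [34.3,27.2,0]
  twist: [2,5,9,13,17,21,25,29,32,34,36,36]
  fingers: 0

```text
clock: 1.15
tool_pos: [0.3773, -0.2018, 0.4047]
orientation: [180.0, -0.1, 76.1]
force: [0.2, 0.2, 0.0]
opening: 0.0438
```

Run:
```python
from plant import ctrl
import cv2,numpy as np
a=ctrl.snapshot("wrist");b=ctrl.snapshot("top")
cv2.imwrite("pics/w1.png",a);cv2.imwrite("pics/t1.png",b)
o=ctrl.get_obs();print(o["tool_pos"],o["orientation"],o["force"])
```

```text
[ 0.37709917 -0.20351182  0.40461011] [ 1.79999228e+02 -7.75364855e-02  7.62836426e+01] [ 0.38893367 -0.6899636   0.3311107 ]
```

View pics/w1.png

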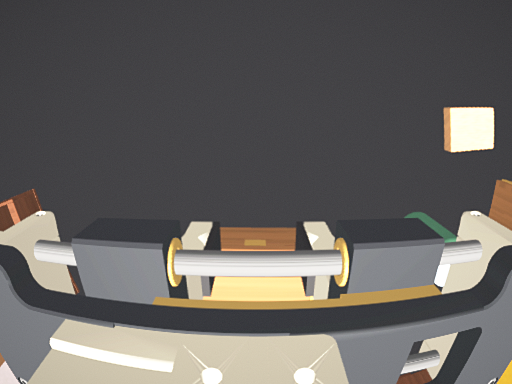

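View pics/t1.png

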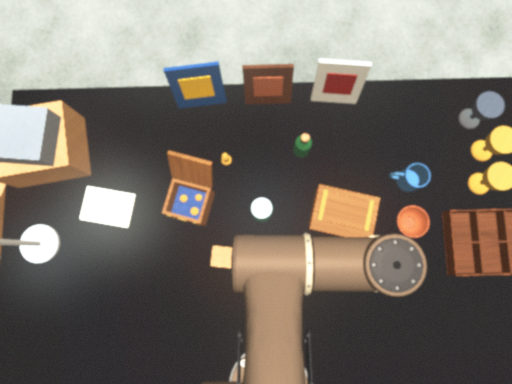

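carry_out:
  linear:
    - [0,0,1.5]
    - [0,0,4]
    - [0,0,7]
    - [0,0,10]
    - [0,0,13]
    - [0,0.5,14.8]
    - [0,1.5,15.2]
    - [0,2.5,15.2]
    - [0,3.5,15.2]
    - [0,4.3,15.2]
    - [0,4.7,15.2]
    - [0,4.7,15.2]
  twist: [0,0,0,0,0,0,0,0,0,0,0,0]

```text
clock: 2.25
tool_pos: [0.4242, -0.2148, 0.2535]
orientation: [179.9, -0.1, 76.3]
force: [-0.2, 0.4, 0.5]
opening: 0.0439
```

carry_out:
  linear:
    - [0,0.2,0]
    - [0,0.5,0]
    - [0,0.7,0]
    - [0,0.8,0]
    - [0,0.8,0]
  twist: [0,0,0,0,0]

```text
clock: 2.67
tool_pos: [0.4321, -0.2167, 0.2536]
orientation: [179.9, -0.1, 76.3]
force: [0.2, 0.7, 0.1]
opening: 0.0435
```

Run:
```python
from plant import ctrl
import cv2,numpy as np
a=ctrl.snapshot("wrist");b=ctrl.snapshot("scene")
v=np.vstack([cv2.resize(a[190:384,100:420],None,fx=2,fy=2)])
cv2.imwrite("pics/w2.png",v);cv2.imwrite("pics/s2.png",cv2.resize(b[80:220,170:350],None,fx=4,fy=4))
o=ctrl.get_obs();print(o["tool_pos"],o["orientation"],o["force"])
```

```text
[ 0.43185562 -0.2166263   0.25349   ] [ 1.79890234e+02 -8.94510511e-02  7.62826710e+01] [ 0.18638001  0.58224209 -0.59524208]
```

View pics/w2.png

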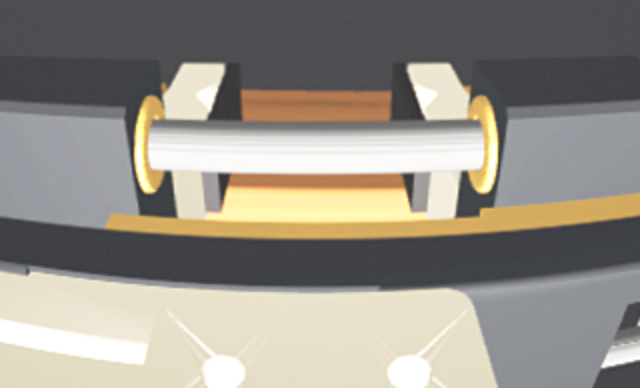

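View pics/s2.png

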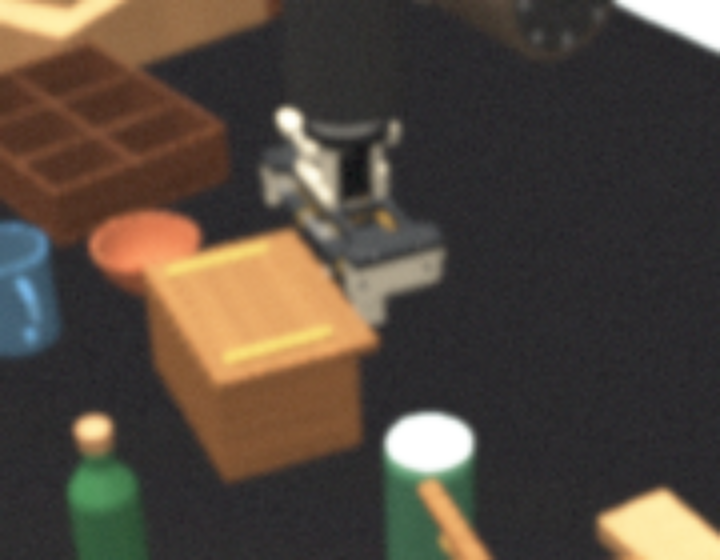

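carry_out:
  linear:
    - [0,0.15,0]
    - [0,0.3,0]
    - [0,0.3,0]
  twist: [0,0,0]

```text
clock: 3.02
tool_pos: [0.435, -0.2174, 0.2535]
orientation: [179.9, -0.1, 76.3]
force: [-1.0, 0.1, -0.3]
opening: 0.0438
```

carry_out:
  linear:
    - [0,0.1,0]
    - [0,0.2,0]
    - [0,0.2,0]
  twist: [0,0,0]

```text
clock: 3.27
tool_pos: [0.4367, -0.2178, 0.2534]
orientation: [179.9, -0.1, 76.3]
force: [-2.0, 0.8, 0.5]
opening: 0.0435
```

carry_out:
  linear:
    - [0,0.1,0]
    - [0,0.2,0]
    - [0,0.2,0]
  twist: [0,0,0]

```text
clock: 3.52
tool_pos: [0.4373, -0.2182, 0.2529]
orientation: [-179.8, -0.1, 76.2]
force: [-6.3, 2.4, 4.2]
opening: 0.0441
```

carry_out:
  linear:
    - [0,0.05,-0.2]
    - [0,0.1,-0.5]
    - [0,0.1,-0.9]
    - [0,0.15,-1.3]
    - [0,0.2,-1.7]
    - [0,0.25,-2.0]
    - [0,0.25,-2.0]
  twist: [0,0,0,0,0,0,0]

```text
clock: 4.1
tool_pos: [0.4391, -0.2187, 0.2733]
orientation: [-179.7, -0.1, 76.2]
force: [-5.4, 1.8, -0.0]
opening: 0.0439
```

```bash
cat > look.py <<'E'
import sys,cv2,numpy as np
from plant import ctrl
k=sys.argv[1];x0,y0,x1,y1=map(int,sys.argv[2:6])
b=ctrl.snapshot("scene")
cv2.imwrite(f"pics/{k}.png",cv2.resize(b[y0:y1,x0:x1],None,fx=4,fy=4,interpolation=cv2.INTER_CUBIC))
o=ctrl.get_obs();print(o["clock"],o["tool_pos"],o["orientation"],o["force"])
E
python3 look.py s3 170 80 350 220
```

```text
4.15 [ 0.43902869 -0.21872794  0.27309023] [-1.79743481e+02 -8.55519714e-02  7.61876544e+01] [-6.09925168  1.57131146 -0.26940272]
```

View pics/s3.png

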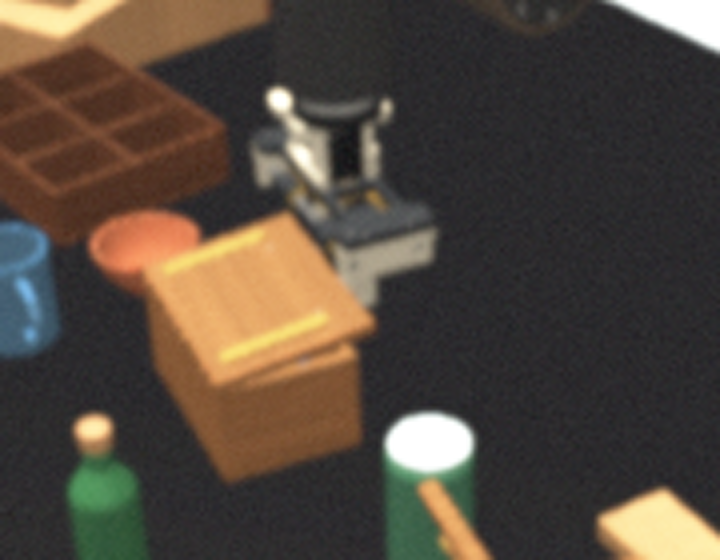

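carry_out:
  linear:
    - [0,0.15,-0.6]
    - [0,0.3,-1.3]
    - [0,0.5,-2.0]
    - [0,0.75,-2.6]
    - [0,1.05,-3.2]
    - [0,1.35,-3.7]
    - [0,1.7,-4.3]
    - [0,2.0,-4.8]
    - [0,2.4,-5.3]
    - [0,2.8,-5.8]
    - [0,2.8,-5.8]
  twist: [0,0,0,0,0,0,0,0,0,0,0]

```text
clock: 5.07
tool_pos: [0.4657, -0.2256, 0.3327]
orientation: [-179.6, -0.1, 76.2]
force: [-12.0, 4.7, 8.8]
opening: 0.0437
```

```bash
python3 look.py s4 170 80 350 220
```

```text
5.1167 [ 0.46527595 -0.22557052  0.33228621] [-1.79575784e+02 -6.10667405e-02  7.61626672e+01] [-12.1252012    4.83522454   7.25043869]
```

View pics/s4.png

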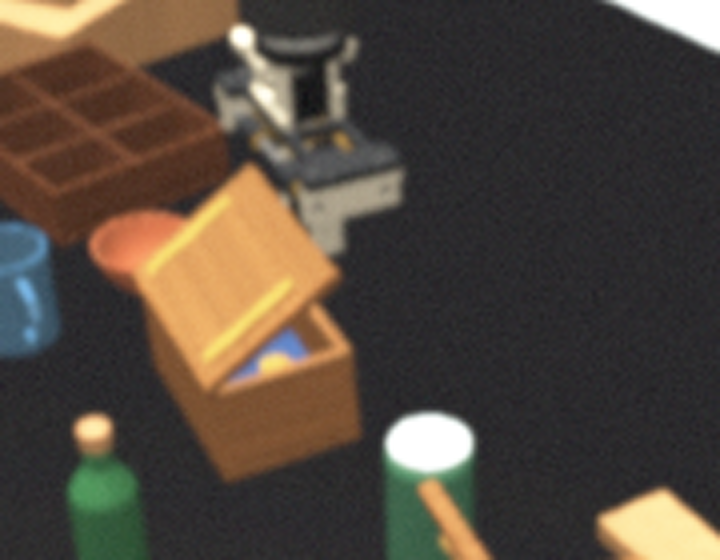

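carry_out:
  linear:
    - [0,-0.1,-0.3]
    - [0,0.3,-0.8]
    - [0,0.8,-1.3]
    - [0,1.3,-1.8]
    - [0,1.8,-2.25]
    - [0,2.3,-2.65]
    - [0,2.8,-3.0]
    - [0,3.4,-3.4]
    - [0,4.0,-3.7]
    - [0,4.0,-3.7]
  twist: [0,0,0,0,0,0,0,0,0,0]

```text
clock: 5.95
tool_pos: [0.5061, -0.2356, 0.37]
orientation: [-179.7, -0.1, 76.2]
force: [0.1, 0.4, 0.9]
opening: 0.0435
```

```bash
python3 look.py s5 170 60 350 200
```

```text
6.0 [ 0.50538961 -0.23537388  0.36932522] [-1.79663400e+02 -6.75645345e-02  7.61692688e+01] [-1.20091976  0.66145181  0.21827951]
```

View pics/s5.png

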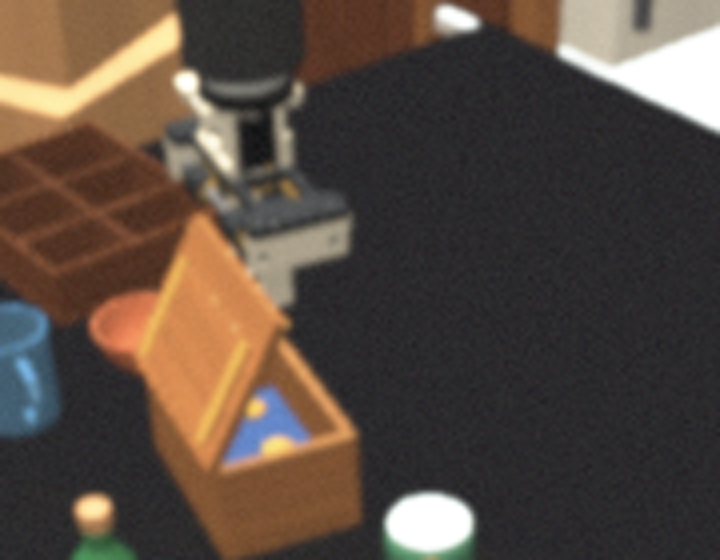

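carry_out:
  linear:
    - [0,0.5,-0.2]
    - [0,1.1,-0.4]
    - [0,1.7,-0.6]
    - [0,2.3,-0.8]
    - [0,2.9,-0.9]
    - [0,3.5,-1.0]
    - [0,4.1,-1.0]
    - [0,4.7,-1.0]
    - [0,5.3,-1.0]
    - [0,5.9,-1.0]
    - [0,5.9,-1.0]
  twist: [0,0,0,0,0,0,0,0,0,0,0]

```text
clock: 6.92
tool_pos: [0.5639, -0.2497, 0.3786]
orientation: [-179.7, -0.1, 76.2]
force: [-0.1, -0.9, 0.1]
opening: 0.0436
```

```bash
python3 look.py s6 170 60 350 200
```

```text
6.9667 [ 0.56329945 -0.24959808  0.3785818 ] [-1.79645981e+02 -6.51839039e-02  7.61687539e+01] [0.51634761 0.11449018 0.0257499 ]
```

View pics/s6.png

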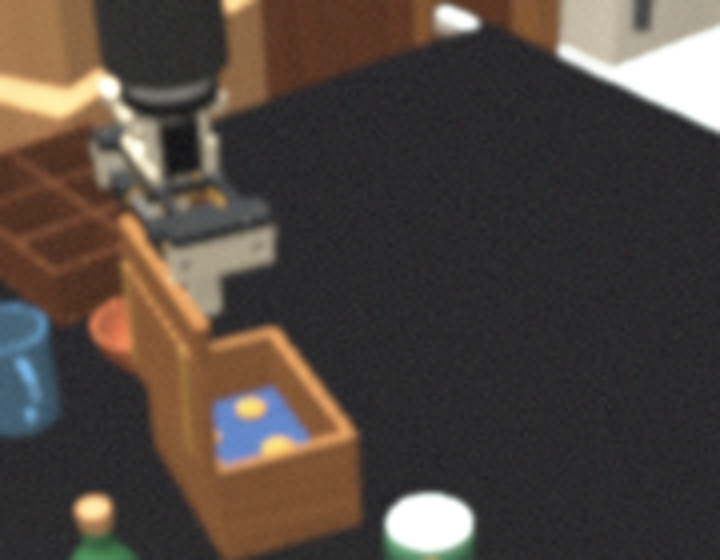

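carry_out:
  linear:
    - [0,0.3,0]
    - [0,0.7,0]
    - [0,1.1,0]
    - [0,1.5,0]
    - [0,1.9,0]
    - [0,2.3,0]
    - [0,2.7,0]
    - [0,3.1,0]
    - [0,3.5,0]
    - [0,3.9,0]
    - [0,3.9,0]
  twist: [0,0,0,0,0,0,0,0,0,0,0]

```text
clock: 7.88
tool_pos: [0.6019, -0.2591, 0.3781]
orientation: [-179.6, -0.1, 76.2]
force: [0.5, -0.2, 0.0]
opening: 0.0439
```

```bash
python3 look.py s7 170 60 350 200
```

```text
7.9333 [ 0.6015103  -0.25899885  0.37804831] [-1.79625902e+02 -6.38609705e-02  7.61629643e+01] [ 0.21188883 -0.53989925  0.23569274]
```

View pics/s7.png

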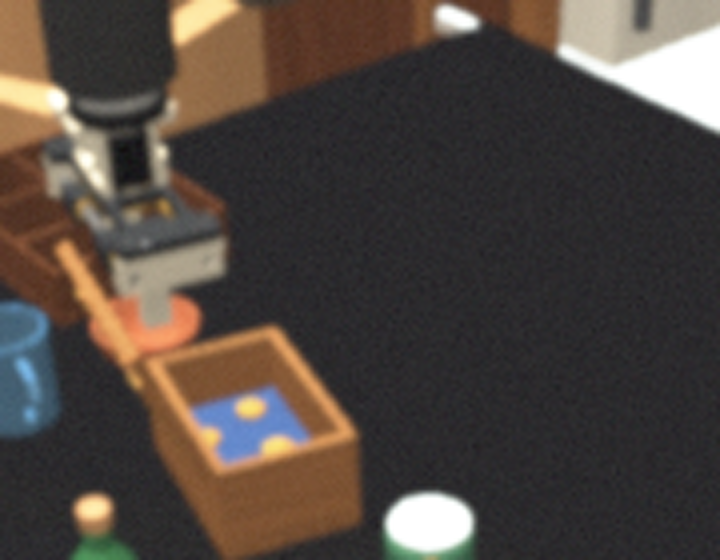

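carry_out:
  linear:
    - [0,-0.8,-1]
    - [0,-2,-3]
    - [0,-3,-5]
    - [0.5,-3,-6.5]
    - [3,-3,-6.5]
    - [6,-3,-6.5]
    - [9.5,-3,-6.5]
    - [13,-2.8,-6.5]
    - [16.5,-2.5,-6.5]
    - [20,-2.2,-6.5]
    - [23,-2,-6.5]
    - [24,-2,-6.5]
  twist: [0,0,0,0,0,0,0,0,0,0,0,0]

```text
clock: 8.93
tool_pos: [0.6401, -0.0179, 0.4442]
orientation: [-179.7, -0.1, 76.3]
force: [0.2, -0.7, -0.8]
opening: 0.0439
```

```bash
python3 look.py s8 170 60 370 200
python3 - <<'E'
from plant import ctrl
import cv2
cv2.imwrite("pics/t8.png",ctrl.snapshot("top"))
E
```

```text
8.9833 [ 0.6401     -0.01788797  0.44402624] [-1.79653823e+02 -1.00590688e-01  7.63400489e+01] [0.19898288 0.29653671 1.44830748]
```

View pics/s8.png

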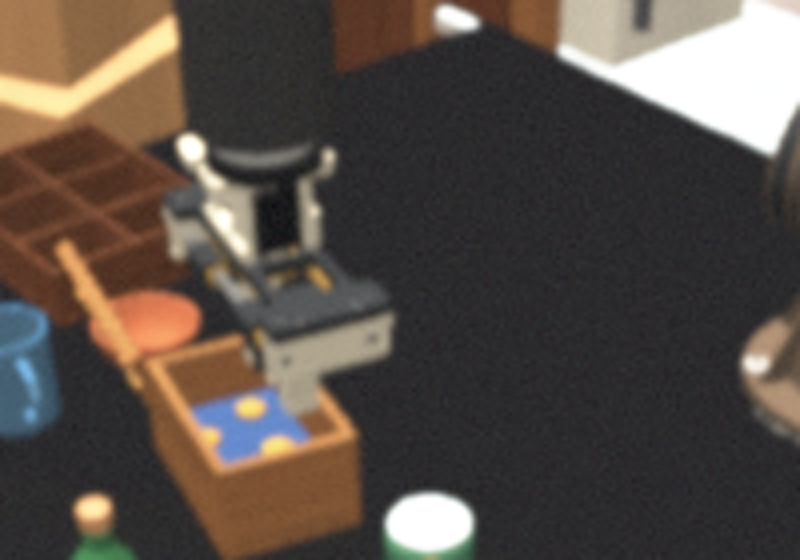

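View pics/t8.png

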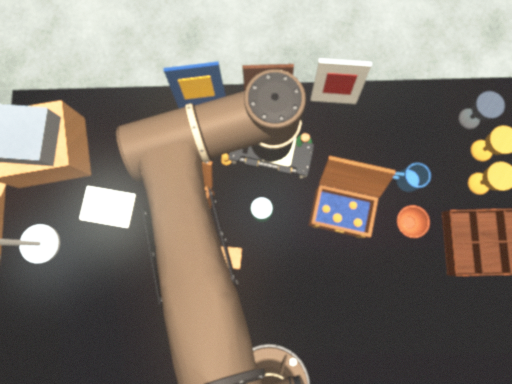

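carry_out:
  linear:
    - [1,0.3,0]
    - [3,0.8,0]
    - [6,1.2,0]
    - [9,1.2,0]
    - [12,1.2,0]
    - [15,1.2,0]
    - [18,1.2,0]
    - [20.5,1.2,0]
    - [21.7,1.2,0]
    - [21.9,1.2,0]
  twist: [0,0,0,0,0.5,1,1.5,2,2,2]

```text
clock: 9.87
tool_pos: [0.7036, 0.1928, 0.4435]
orientation: [-179.6, -0.0, 74.4]
force: [-0.4, -0.2, 0.1]
opening: 0.0441
```

```bash
python3 look.py s9 200 150 380 290
python3 - <<'E'
from plant import ctrl
import cv2
cv2.imwrite("pics/w9.png",ctrl.snapshot("wrist"))
E
```

```text
9.9167 [0.70338998 0.19178399 0.44365515] [-1.79606864e+02 -3.27396965e-02  7.43888516e+01] [-0.02941026  0.04410052 -0.19353286]
```

View pics/s9.png

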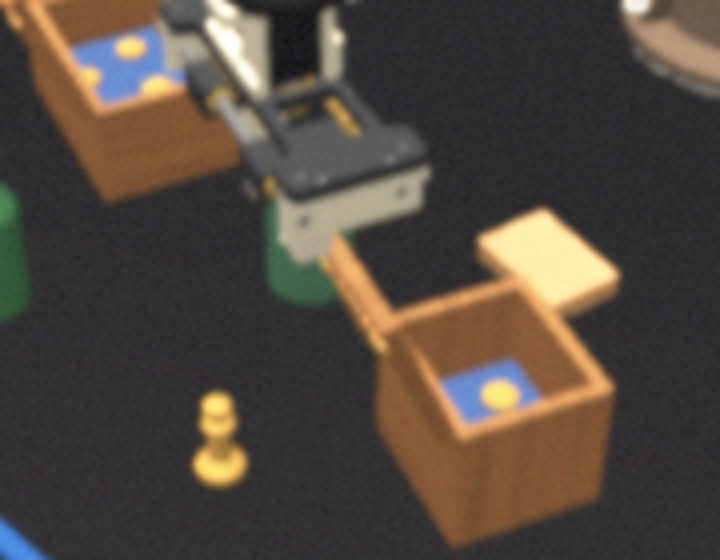

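View pics/w9.png

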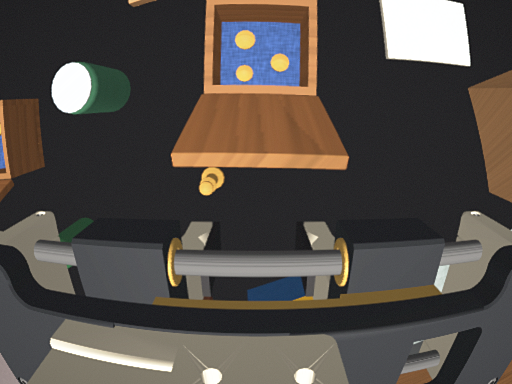

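carry_out:
  linear:
    - [0,0,1]
    - [0,0,3]
    - [0,0,5]
    - [0,0,7]
    - [0,0,8]
    - [0,-0.4,8]
    - [0,-0.9,8]
    - [0,-1.4,8]
    - [0,-1.8,8]
    - [0,-1.8,8]
  twist: [0,0,0,0,0,0,0,0,0,0]

```text
clock: 10.8
tool_pos: [0.6847, 0.1961, 0.3658]
orientation: [-179.7, -0.1, 74.4]
force: [-0.1, 0.6, 0.3]
opening: 0.0438
```

carry_out:
  linear:
    - [0,-0.3,0]
    - [0,-0.6,0]
    - [0,-0.9,0]
    - [0,-1.2,0]
    - [0,-1.5,0]
    - [0,-1.5,0]
  twist: [0,0,0,0,0,0]

```text
clock: 11.3
tool_pos: [0.6697, 0.2003, 0.3659]
orientation: [-179.7, -0.1, 74.4]
force: [0.6, -0.6, -0.0]
opening: 0.0438
```

```bash
python3 look.py s10 200 150 380 290
```

```text
11.35 [0.66993311 0.20026625 0.3658876 ] [-1.79693059e+02 -1.27720425e-01  7.43982038e+01] [ 0.36099249 -0.41915387 -0.26113996]
```

View pics/s10.png

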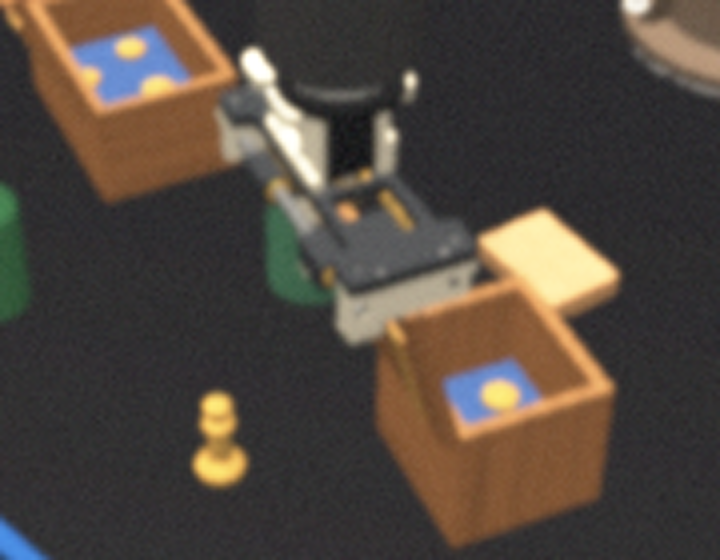

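carry_out:
  linear:
    - [0,-0.4,0]
    - [0,-0.9,0]
    - [0,-1.4,0]
    - [0,-1.9,0]
    - [0,-2.4,0]
    - [0,-2.9,0]
    - [0,-3.4,0]
    - [0,-3.9,0]
    - [0,-4.3,0]
    - [0,-4.6,0]
    - [0,-4.6,0]
  twist: [0,0,0,0,0,0,0,0,0,0,0]

```text
clock: 12.27
tool_pos: [0.625, 0.2128, 0.3662]
orientation: [-179.7, -0.1, 74.4]
force: [0.1, 0.3, 1.3]
opening: 0.0439
```

```bash
python3 look.py s11 200 150 380 290
```

```text
12.3167 [0.62529613 0.21277652 0.36615751] [-1.79683082e+02 -1.21025610e-01  7.44211987e+01] [-0.336527   -0.30464827 -0.37324794]
```

View pics/s11.png

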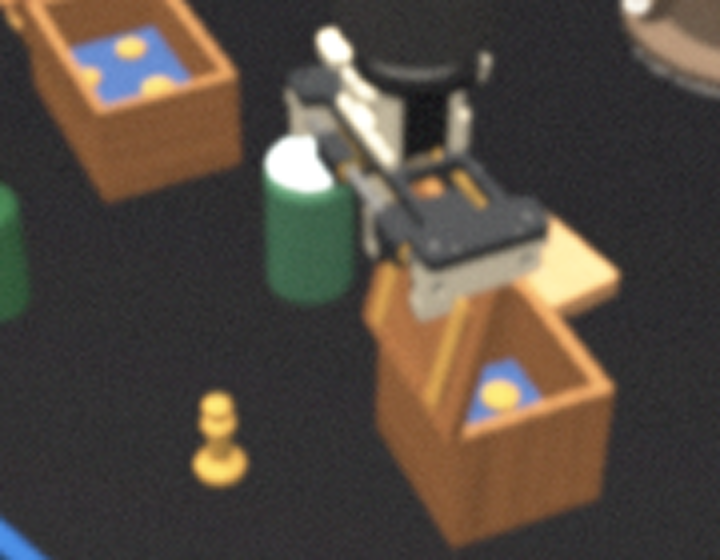

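carry_out:
  linear:
    - [0,-0.4,0]
    - [0,-0.8,0]
    - [0,-1.2,0]
    - [0,-1.6,0]
    - [0,-2.0,0]
    - [0,-2.4,0]
    - [0,-2.8,0]
    - [0,-3.0,0]
    - [0,-3.0,0]
    - [0,-3.0,0]
  twist: [0,0,0,0,0,0,0,0,0,0]

```text
clock: 13.15
tool_pos: [0.5963, 0.2209, 0.3665]
orientation: [-179.7, -0.1, 74.4]
force: [0.3, 0.1, 0.1]
opening: 0.0439
```

```bash
python3 look.py s12 200 150 380 290
```

```text
13.2 [0.59644553 0.22087951 0.36642019] [-1.79692825e+02 -1.27316374e-01  7.44284664e+01] [ 0.30501279 -0.63029894  0.64189083]
```

View pics/s12.png

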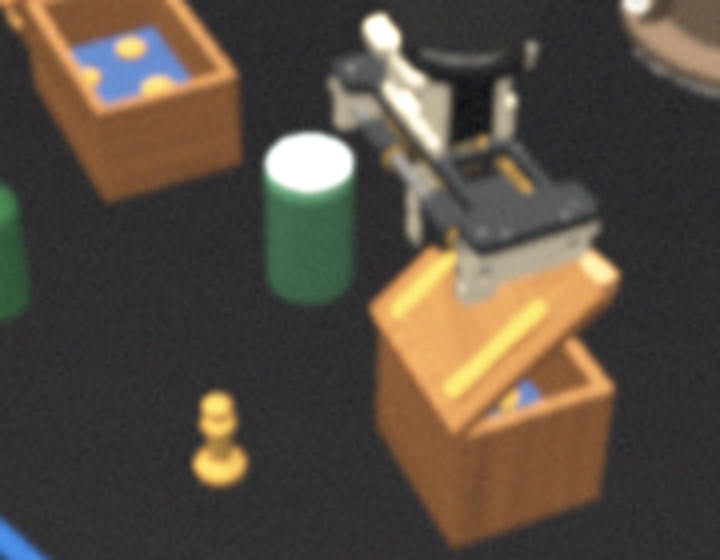

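Falling shut. I lift clear and let it settle.

carry_out:
  linear:
    - [0,0,-0.5]
    - [0,0,-1.5]
    - [0,0,-3]
    - [0,0,-4.5]
    - [0,0,-6]
    - [0,0,-7]
    - [0,0,-8]
    - [0,0,-8]
    - [0,0,-8]
    - [0,0,-8]
    - [0,0,-8]
    - [0,0,-8]
  twist: [0,0,0,0,0,0,0,0,0,0,0,0]

```text
clock: 14.2
tool_pos: [0.5967, 0.2206, 0.4455]
orientation: [-179.6, -0.1, 74.4]
force: [0.4, 0.8, -0.2]
opening: 0.0441
```

carry_out:
  linear:
    - [-1,0,0]
    - [-3,0,0]
    - [-6,0,0]
    - [-9,0,0]
    - [-12,0,0]
    - [-14,0,0]
    - [-15,0,0]
    - [-15,0,0]
  twist: [0,0,0,0,0,0,0,0]

```text
clock: 14.87
tool_pos: [0.5557, 0.0741, 0.4456]
orientation: [-179.6, -0.1, 74.3]
force: [0.1, 0.2, -0.5]
opening: 0.0437
```

```bash
python3 look.py s13 150 110 350 260
python3 - <<'E'
from plant import ctrl
import cv2
cv2.imwrite("pics/s14.png",ctrl.snapshot("scene"))
cv2.imwrite("pics/t14.png",ctrl.snapshot("top"))
E
```

```text
14.9167 [0.55619229 0.07517263 0.4454744 ] [-1.79647775e+02 -7.97017404e-02  7.43427768e+01] [-0.57858898  0.93018947  0.33138084]
```

View pics/s14.png

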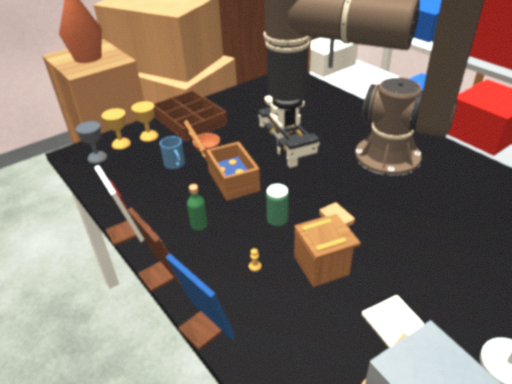

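View pics/t14.png

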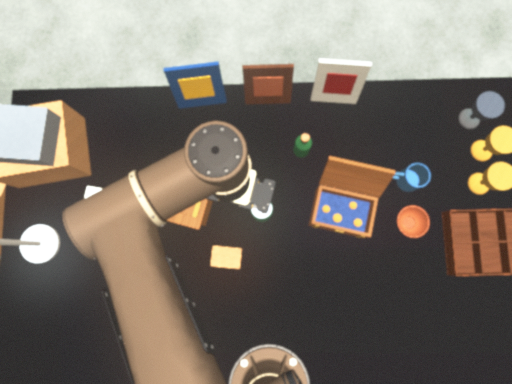

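Run:
```python
import cv2,numpy as np
a=cv2.imread("pics/s14.png");t=cv2.imread("pics/t14.png")
cv2.imwrite("pics/c1.png",cv2.resize(a[210:290,280:370],None,fx=6,fy=6,interpolation=2))
cv2.imwrite("pics/c2.png",cv2.resize(t[150:245,300:410],None,fx=6,fy=6,interpolation=2))
cv2.imwrite("pics/c3.png",cv2.resize(a[115:205,175:270],None,fx=6,fy=6,interpolation=2))
```

```text
(no output)
```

View pics/c1.png

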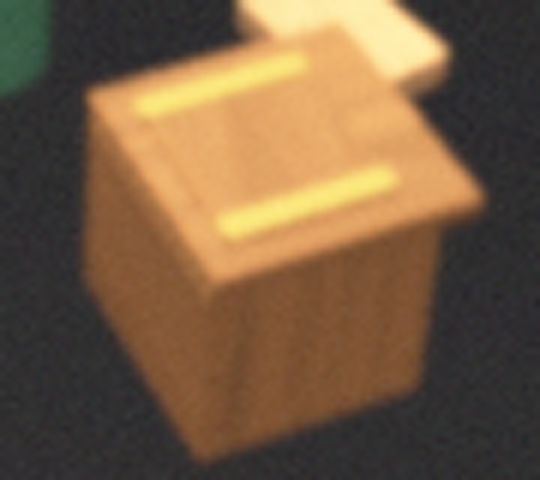

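View pics/c2.png

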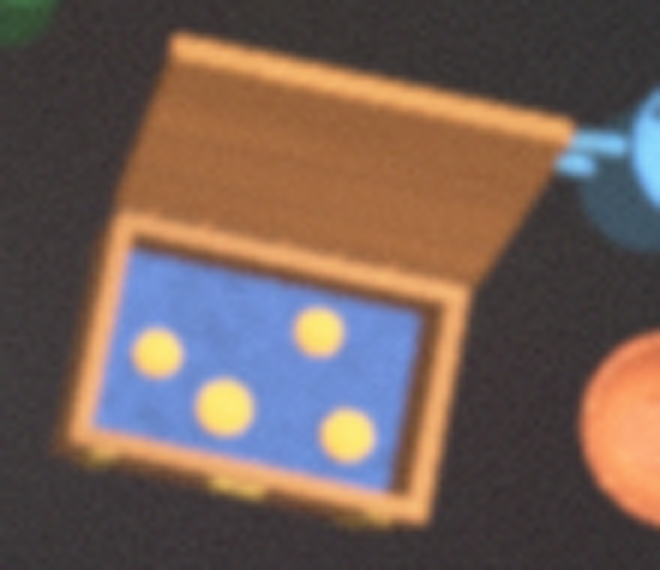

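View pics/c3.png

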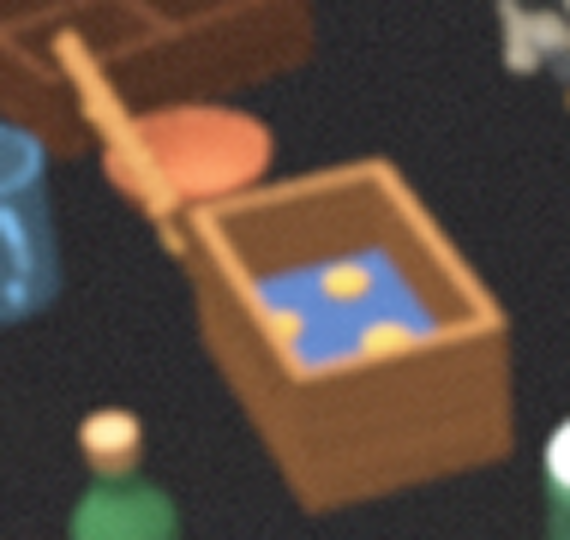

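Run:
```python
from h import *
q=np.array([atz("top",*p,.09) for p in((320.3,185.8),(378,198.7),(371.3,236.8),(312,223))])
f=(q[0]+q[1]-q[2]-q[3])/2;print("wide",q.mean(0),np.degrees(np.arctan2(f[1],f[0])))
u=np.array([np.cos(np.radians(-14)),np.sin(np.radians(-14))]);print("start",np.array([.5122,-.2394])+.009*u)
L=tri((329,156),(203,149));Rr=tri((395.5,171.5),(186,120.5));print(L,Rr)
m=(L[0]+Rr[0])/2;h=(q[0]+q[1])/2;d=m-h;x=d[:2]@u;print("lid angle",np.pi/2+np.arctan2(x,d[2]),x,d[2])
# narrow: shut lid corners, scene vs expected at z .1175
for p in((315.5,257.5),(295,226),(337,214.5),(360.5,243.5)): print(atz("scene",*p,.117))
```

```text
wide [ 0.52013316 -0.24306011  0.09      ] -14.255592545663815
start [ 0.52093266 -0.2415773 ]
(array([ 0.65962214, -0.18027513,  0.21783071]), np.float64(0.0015826450232704326)) (array([ 0.61094229, -0.35923098,  0.21746179]), np.float64(0.0030784267156915286))
lid angle 2.0089825256137432 0.05981077213605662 0.12764625221647233
[0.63599205 0.28004189 0.117     ]
[0.59887571 0.16142316 0.117     ]
[0.47982979 0.20063153 0.117     ]
[0.51433585 0.31795364 0.117     ]
```

```bash
python3 -c "
from plant import ctrl
print(ctrl.close_job(),ctrl.get_obs()['clock'])"
```

```text
the job is handed in; nothing more can be done
the job is handed in; nothing more can be done
```

I handed the job in at about 15 s, with the wide chest's lid leaning open and the narrow chest's lid shut. No verdict is reported, so the outcome below rests on my own checks.

**Wide chest:** I pressed the fingertips lightly on the front edge of its lid, lifted it by friction along its arc, and pushed it past upright so that it fell back on its stop. The highest force I read was about 15 N at the wrist, against the 30 N limit on the fingers. Forces are only reported at the end of each move, so brief higher peaks would not show.

**Narrow chest:** I pulled its lid forward from behind with very little force, until it passed upright and fell shut by itself.

**Last checks:**

| Check | Result |
|---|---|
| Wide lid angle | measured about 2.0 rad, which fits the 1.95 rad stop within camera error |
| Wide chest position | moved about 2 mm, yaw unchanged |
| Narrow lid | lies flat and shut in the scene view |
| Narrow chest position | within about 6 mm of its start, which is roughly the measuring error |
| Other goods | look untouched in the views; I did not measure them again |
| Gripper | clear of everything, wrist force about zero |

No check failed.

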